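# Cracked meter to the repair mat, extraction at half

## Task

Get the cracked meter ready for soldering: lift it off the sloped stand, squeezing its case with no more than about 15 newtons of grip, and lay it down gently, face up, in the middle of the repair mat, lengthwise along the mat and square with it. Set the fume extractor's damper lever to half open, that is standing straight up, and leave the tape, dish and screwdriver where they are.

Things in the scene. Friction and masses are not known exactly. Their poses are not given: they have to be found in the camera images.
- meter: handheld grey meter, a box 54 (its x) by 180 (y) by 34 mm (z), 0.2 to 0.45 kg; screen and dial on its face. Origin: centre of its back; z points out of its face. Best gripped across its 54 mm width at mid-length. It starts lying on the stand's slope, length level across it, lower long side against two tabs (clearance about 0.5 mm).
- stand: fixed aluminium stand, 220 mm wide (y), 150 deep (x), 120 tall, its flat face sloping at 30 degrees and looking up to the stand's -x side (robot's side). Origin: centre of its foot on the table; z up. Two tabs, 16 mm tall off the slope, 20 mm wide, stand at y = +-66 mm below the meter; the 112 mm between them is open for a finger.
- stand_rest (a point): point on the slope, 80 mm above the table, over the stand's origin; the meter's origin starts here, shifted up to 12 mm either way along the stand's y. Axes as the stand's (not tilted).
- mat: fixed flat repair mat, 150 mm (its x) by 240 mm (its y), 6 mm thick. Origin: centre of its underside, on the table; z up.
- extractor: fixed grey fume extractor, a box 160 mm (x) by 130 mm (y) by 80 mm tall with a grille on its -x side; a low quadrant with a raised mark carries the damper lever on top. Origin: centre of its underside, on the table; z up.
- damper_pivot (a point): hinge axis of the damper lever, 95 mm above the table over the extractor's origin; the axis runs along the extractor's y. Axes as the extractor's.
- damper_knob (a point): centre of the lever's black ball knob, 30 mm across, 90 mm from the hinge axis on a 10 mm steel rod.
- damper (a joint): angle of the damper lever, rad: 0 = shut, leaning 0.87 rad from upright to the extractor's -x side; 0.87 = half open, straight up, at the raised mark of the quadrant; 1.74 = full open, leaning to +x. It stays where it is left; about 1.5 N at the knob moves it.
- tape: roll of tape lying flat, 90 mm across, 24 mm tall; origin: centre of its underside. To be left alone.
- dish: small steel dish, 90 mm across, 30 mm tall; origin: centre of its underside. To be left alone.
- driver: screwdriver, 180 mm long, lying on the table; origin: under its middle. To be left alone.
Things that resemble listed ones, but are neither listed nor needed, are in the scene too. There is more than one size of the meter; the one meant has the size given above.

How it is judged:
By the outcome, as a careful person would: the job done as asked, in the order asked, and still so for the second after the job is handed in, with the robot touching nothing.
It also fails if it takes over 67 s, if anything falls off the work surface, if the arm or the gripper's body presses on something with over 40 N, if the wrist force passes 120 N, or if a joint passes its speed limit or range.

## Robot

A 7-joint arm with a two-finger parallel gripper is mounted at the origin on the work surface. World frame = base frame: x ahead of the robot, y to its left, z up, the work surface at z = 0. Lengths are in m, angles in rad, forces in N, time in s.
With the tool pointing down it reaches from about 0.35 to 0.9 m from the base axis. Payload 8.1 kg.
Tool frame: the origin (TCP) lies between the finger pads; the fingertips stand 22 mm ahead of it and the grasp point (between the pads) lies 3 mm ahead of it; z points along the fingers, y is the line along which they close (so a half turn about z gives the same grasp; the last joint's range is limited). The gripper opens to 85 mm and grips with 20 to 120 N. Pads are 22 mm wide; open, the fingers measure 114 mm over their backs; the gripper's body (76 mm by 85 mm) begins 54 mm behind the grasp point. The pads swing forward as they close: fully open they stand 13 mm farther back than shut.
Start: joints at [-1.269, 0.434, 0.025, 1.573, -0.012, 1.134, -0.075], TCP at [0.246, 0.574, 0.253] pointing down, gripper open.
Joint ranges: [-2.62, 2.62], [-0.44, 2.09], [-1.27, 1.32], [0.08, 2.57], [-1.32, 4.46], [0.12, 2], [-2.74, 2.74]. Speed limits (rad/s): [2.22, 2.22, 3.01, 3.01, 3.14, 3.14, 3.14].

## Interface

Orientations are given as [roll, pitch, yaw] about the fixed x, y, z axes, in that order (R = Rz(yaw) Ry(pitch) Rx(roll)).
In Python, from bench import state, eyes, manip gives the robot as it stands.
- The arm moves only by the tool drive_tool, never from a script. Its argument "increments" is a list of rows, each an object of numbers: "hand": the opening, from 0 (shut) to 1 (fully open); "tx", "ty", "tz": the shift along the tool's x, y, z in units of 40 cm (1.0 is 40 cm); "rx", "ry", "rz": the turn, a rotation vector about the tool's x, y, z in units of pi rad (1.0 is pi rad). In form: [{"hand": .., "tx": .., "ty": .., "tz": .., "rx": .., "ry": .., "rz": ..}, ...]. A call has 1 to 12 rows; each row shifts and turns the commanded pose from where the row before left it, along the tool's axes as they then stand; what a row does not reach is not made up. A row lasts 1/8 s, in which the tool goes at most 62.5 mm and 10.7 degrees, less where a joint would pass 70% of its speed; a pose out of reach is approached as far as the arm can. A call with a number of a shift or a turn outside -1 to 1 is refused whole. A call with a gripper value outside its range is refused whole. The fingers move at their own pace and stop on an object; "squeeze" is the grip in N (left out, the last holds). Time passes only in rows, so rows that do not move let the fingers close. It gives the time, the measured TCP pose, the force, the opening and the grip force at its end, in the units of the state.
- state(): the state, without advancing time (a new reading comes with each control period).
- eyes.grab_frame(name): name is "scene" or "top" or "wrist"; returns the picture (480x640x3 uint8, red, green, blue); there is no depth.
- eyes.get_calibration(name): a dict with "fx", "fy", "cx", "cy" (pixels), "cam_to_world" (4x4, takes a point from camera to world coordinates); the wrist camera has in their place "hand_eye" (4x4, takes a point from camera to tool coordinates, whose origin is the TCP and whose axes are the flange's). Camera axes: x right, y down, z forward; pixel columns grow to the right and rows downward; lengths in m; the calibration is good to about 2 mm. A picture is of the moment at which its call begins: read the wrist's pose just before it. get_calibration takes no time and is no camera call.
- manip.finish_job(): hands the job in; it is judged then, once.
Trained networks look in the newest picture that a camera, given by its name, has taken for a name from the list of things; names that differ only in an ending like _2 or _b are one class to them, and where a whole thing is asked for, a point or a joint stands for the part that bears it (a point fixed in the world has none). Each returns a list of dicts, best first, with "confidence" (0 to 1); they miss things now and then, are a little off and sometimes report something else, mostly with a low value. They report only what shows in the picture. A call takes as long as a camera call. They do not tell look-alikes from the thing itself.
- eyes.recognise(camera, query): "position" ([row, column] in pixels, amid what is visible of it).
- eyes.silhouettes(camera, query): "mask" (480x640 bool, what is visible of it) and "position" ([row, column] in pixels, amid what is visible of it).
The state is a dict: "time_s": time; "joint_pos": joint angles; "joint_vel": joint speeds; "tau": joint torques, N m; "eef_pos": TCP position; "tcp_rot": TCP orientation; "wrist_force": force on the tool from outside, world axes, zero at the start; "torque": the same for the moment, N m; "width": finger opening in m; "grip_force": force on a finger pad.
Only numpy, scipy, OpenCV 4.12 (cv2) and the standard library are available. Lean on these libraries where they do the work, as an engineer would, in place of code of your own. Each camera call takes 0.05 s, during which the arm holds its last target. There are 200 camera calls.

## Working session

There is one attempt and no reset: what is moved stays moved. The work goes in short steps, Python scripts to look and compute and a tool call to move; the robot and the scene stay as the last step left them, time stands still between calls to the robot, and variables do not carry over. Pictures are saved under pics/ and viewed, at most 10 in all, crops included, and the job is handed in when it is done.

Besides the shell and the picture viewer there is one more tool, called after "Emit:" as a command line: name --argument value ..., lists and objects as JSON in quotes. drive_tool: Moves the arm, as the interface text tells. Its arguments: {"type":"object","properties":{"increments":{"type":"array"},"squeeze":{"type":"number"}},"required":["increments"]}

```bash
mkdir -p pics; ls; cat > h.py <<'E'
import numpy as np, cv2
from scipy.spatial.transform import Rotation as Rn
from bench import state, eyes, manip
def ray(cam,p):
    c=eyes.get_calibration(cam)
    if 'cam_to_world' in c: T=np.array(c['cam_to_world'])
    else:
        s=state(); W=np.eye(4); W[:3,:3]=Rn.from_euler('xyz',s['tcp_rot']).as_matrix(); W[:3,3]=s['eef_pos']; T=W@np.array(c['hand_eye'])
    d=np.array([(p[1]-c['cx'])/c['fx'],(p[0]-c['cy'])/c['fy'],1]); return T[:3,3],T[:3,:3]@d
def onz(cam,p,z):
    o,d=ray(cam,p); return o+d*(z-o[2])/d[2]
def proj(cam,X):
    c=eyes.get_calibration(cam);T=np.linalg.inv(np.array(c['cam_to_world']));q=T[:3,:3]@np.array(X)+T[:3,3]
    return [c['cy']+c['fy']*q[1]/q[2],c['cx']+c['fx']*q[0]/q[2]]
E
python3 - <<'E'
from h import *
np.set_printoptions(precision=3,suppress=True)
print(state())
for c in ['scene','top']:
    im=eyes.grab_frame(c); cv2.imwrite(f'pics/{c}0.png',im[:,:,::-1])
    k=eyes.get_calibration(c); print(c,k['fx'],k['fy'],np.array(k['cam_to_world']))
    for q in ['meter','stand','mat','extractor','damper_knob','tape','dish','driver']:
        print(c,q,[(np.round(r['position']),round(r['confidence'],2)) for r in eyes.recognise(c,q)])
E
```

```text
pics
{'time_s': 0.0, 'joint_pos': array([-1.269,  0.435,  0.025,  1.574, -0.012,  1.134, -0.075]), 'joint_vel': array([-0.001,  0.001,  0.001,  0.   ,  0.001, -0.   , -0.001]), 'tau': array([  0.   , -67.047,   1.026, -31.621,   0.016,   0.013,  -0.   ]), 'eef_pos': array([0.246, 0.574, 0.253]), 'tcp_rot': array([-3.14 ,  0.   ,  2.737]), 'wrist_force': array([ 0.789, -1.246,  0.068]), 'torque': array([-0.039, -0.031,  0.009]), 'grip_force': 0.0, 'width': 0.08518627024475912}
scene 502.860117367503 502.860117367503 [[ 0.43   0.622 -0.654  1.252]
 [ 0.903 -0.306  0.302 -0.355]
 [-0.012 -0.72  -0.694  0.893]
 [ 0.     0.     0.     1.   ]]
scene meter [(array([273., 344.]), 0.83), (array([178., 379.]), 0.61), (array([172., 438.]), 0.38)]
scene stand [(array([303., 355.]), 0.85)]
scene mat [(array([318., 196.]), 0.77), (array([303., 353.]), 0.65), (array([376., 286.]), 0.62)]
scene extractor [(array([222., 437.]), 0.7)]
scene damper_knob [(array([172., 440.]), 0.52)]
scene tape [(array([301., 442.]), 0.64)]
scene dish [(array([377., 285.]), 0.93)]
scene driver [(array([244., 299.]), 0.62)]
top 486.6600577413668 486.6600577413668 [[-0.012 -0.999  0.052  0.464]
 [-1.     0.012  0.011  0.006]
 [-0.011 -0.052 -0.999  1.204]
 [ 0.     0.     0.     1.   ]]
top meter [(array([348., 409.]), 0.74), (array([201., 322.]), 0.71), (array([348., 202.]), 0.62)]
top stand [(array([188., 311.]), 0.61)]
top mat [(array([243., 444.]), 0.91), (array([203., 320.]), 0.5), (array([174., 254.]), 0.36)]
top extractor [(array([244., 185.]), 0.72), (array([265., 171.]), 0.68)]
top damper_knob [(array([267., 169.]), 0.57), (array([152., 247.]), 0.4)]
top tape [(array([155., 239.]), 0.95), (array([146., 401.]), 0.59)]
top dish [(array([146., 398.]), 0.89)]
top driver [(array([288., 326.]), 0.71), (array([245., 186.]), 0.56)]
```

View pics/scene0.png

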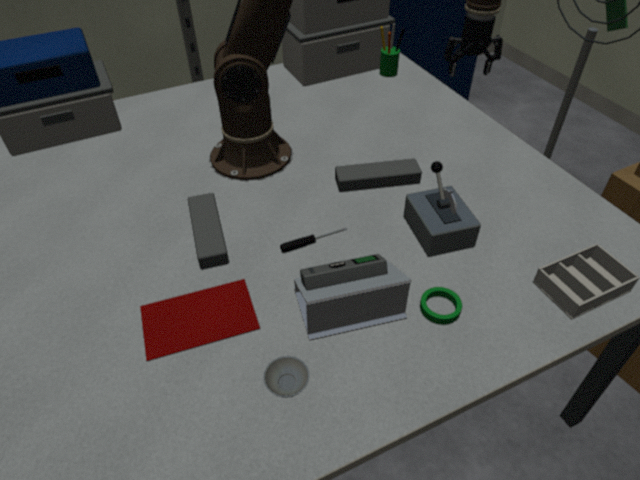

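View pics/top0.png

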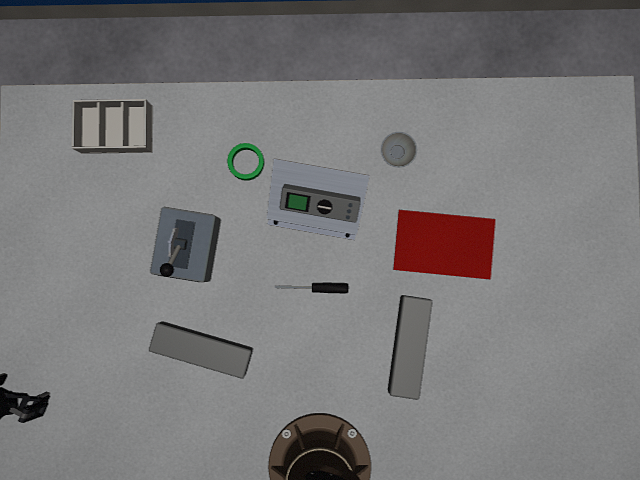

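The scene view shows the meter on the stand (273,344), mat (318,197), extractor with its lever (222,437), tape (303,442), dish and driver. In the top view:
- **Possible meters:** the stand meter with screen and dial at (203,321), and plain grey boxes at (348,410) and (348,202). The stand meter fits the description.
- **Possible mats:** only the red one, at (243,444).
- **Lever:** leans towards the robot, with the knob at (268,168).

Next I'll fit the silhouettes with the known dimensions.

```bash
cat > fit.py <<'E'
from h import *
from scipy.optimize import minimize
def hull(cam,P):
    uv=np.array([proj(cam,p)[::-1] for p in P]); m=np.zeros((1920,2560),np.uint8)
    cv2.fillConvexPoly(m,cv2.convexHull((uv*4).astype(np.float32)).astype(np.int32),1); return cv2.resize(m*255,(640,480),interpolation=cv2.INTER_AREA)/255.
def box(a,b,c): return np.array([[x,y,z] for x in(-a/2,a/2) for y in(-b/2,b/2) for z in(0,c)])
def place(P,p,z=0): 
    c,s=np.cos(p[2]),np.sin(p[2]); return P@np.array([[c,-s,0],[s,c,0],[0,0,1]]).T+[p[0],p[1],z]
S30=np.sin(np.pi/6);C30=np.cos(np.pi/6)
def tilt(P): # slope face normal (-.5,0,.866)
    return P@np.array([[C30,0,-S30],[0,1,0],[S30,0,C30]]).T
wedge=np.array([[x,y,z] for y in(-.11,.11) for x,z in((-.075,0),(-.075,.08-.0433),(.0693,.12),(.075,.12),(.075,0))])
def fit(masks,P,p0,z=0):
    def f(p):
        t=0
        for c,m in masks.items():
            h=hull(c,place(P,p,z)); t+=1-np.minimum(h,m).sum()/np.maximum(h,m).sum()
        return t/len(masks)
    p0=np.array(p0); S=np.vstack([p0]+[p0+d for d in np.diag([.02,.02,.15])])
    r=minimize(f,p0,method='Nelder-Mead',options=dict(initial_simplex=S,xatol=1e-4,fatol=1e-4,maxiter=150)); return np.round(r.x,4),round(r.fun,3)
E
python3 - <<'E'
from fit import *
im={c:cv2.imread(f'pics/{c}0.png')[:,:,::-1] for c in('scene','top')}
for c in im: eyes.grab_frame(c)
def near(cam,q,pos):
    L=[r for r in eyes.silhouettes(cam,q)]; r=min(L,key=lambda r:np.hypot(*(np.array(r['position'])-pos)))
    m=r['mask'].astype(float); print(cam,q,np.round(r['position']),m.sum()); return m
def run(name,P,p0,ms,z=0):
    for c,m in ms.items(): print(name,c,fit({c:m},P,p0,z))
    print(name,'both',fit(ms,P,p0,z))
red={c:((i[...,0]>90)&(i[...,1]<60)&(i[...,2]<60)).astype(float) for c,i in im.items()}
p=onz('top',(243,444),.006); run('mat',box(.15,.24,.006),[p[0],p[1],-.06],red)
p=onz('top',(203,321),.09); 
run('meter',tilt(box(.054,.18,.034)),[p[0],p[1],-.1],{'top':near('top','meter',(203,321)),'scene':near('scene','meter',(273,344))},.08)
p=onz('top',(200,318),.08); run('stand',wedge,[p[0],p[1],-.1],{'top':near('top','stand',(195,318))})
for q in [(348,410),(348,202)]:
    m=near('top','meter',q); mm=cv2.minAreaRect(np.argwhere(m>0)[:,::-1].astype(np.float32)); print('look-alike',mm, np.array(mm[1])*1.19/486.7)
p=onz('top',(245,186),.08); run('extr',box(.16,.13,.08),[p[0],p[1],-.1],{'top':near('top','extractor',(244,185))})
for c,q in(('top',(268,167)),('scene',(168,437))): print(c,ray(c,q))
I=im['top'][180:300,130:390]; cv2.imwrite('pics/crop.png',cv2.resize(I,None,fx=3,fy=3,interpolation=cv2.INTER_CUBIC)[:,:,::-1])
print(state()['time_s'])
E
```

```text
mat scene (array([ 0.5269, -0.3096, -0.1056]), np.float64(0.083))
mat top (array([ 0.5271, -0.314 , -0.1139]), np.float64(0.03))
mat both (array([ 0.5272, -0.3125, -0.1081]), np.float64(0.06))
top meter [204. 318.] 2034.0
scene meter [273. 342.] 1905.0
meter top (array([ 0.6285, -0.0113, -0.1918]), np.float64(0.079))
meter scene (array([ 0.6346, -0.0059, -0.1901]), np.float64(0.08))
meter both (array([ 0.6314, -0.0088, -0.1965]), np.float64(0.103))
top stand [188. 313.] 4108.0
stand top (array([ 0.6305, -0.0009, -0.1536]), np.float64(0.392))
stand both (array([ 0.6305, -0.0009, -0.1536]), np.float64(0.392))
top meter [348. 409.] 3377.0
look-alike ((409.7467346191406, 346.8995361328125), (34.230403900146484, 101.76605224609375), 7.594643592834473) [0.08369464 0.24882187]
top meter [349. 205.] 3329.0
look-alike ((200.84043884277344, 348.84637451171875), (101.30453491210938, 33.883480072021484), 16.44038200378418) [0.24769344 0.0828464 ]
top extractor [245. 187.] 4300.0
extr top (array([ 0.5301,  0.3111, -0.1716]), np.float64(0.028))
extr both (array([ 0.5301,  0.3111, -0.1716]), np.float64(0.028))
top (array([0.46405564, 0.00590343, 1.20377507]), array([ 0.01108444,  0.30335559, -0.9975579 ]))
scene (array([ 1.25163086, -0.35505027,  0.89313527]), array([-0.63453261,  0.55807018, -0.60035966]))
1.3
```

View pics/crop.png

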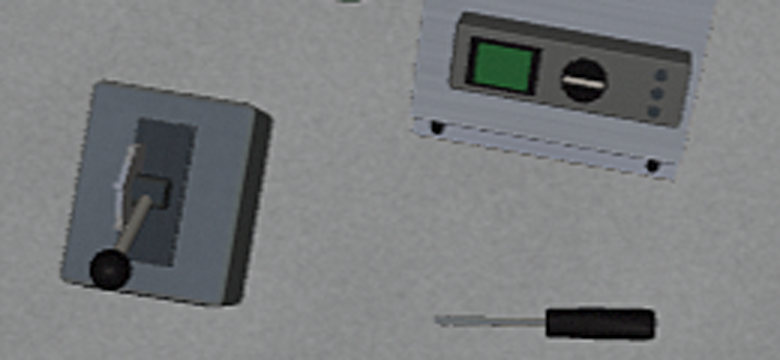

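The crop confirms that the item on the stand has the screen (500,65), dial (585,80) and matching size. The plain boxes are about 250 x 83 mm, so they're look-alikes. The lever's knob is at crop (110,270), on the shut side. Next I'll plan the move to a pre-grasp pose above the meter.

```bash
cat > plan.py <<'E'
from h import *
from scipy.linalg import logm,expm
def T(R,p): M=np.eye(4);M[:3,:3]=R;M[:3,3]=p;return M
def cur(): s=state(); return T(Rn.from_euler('xyz',s['tcp_rot']).as_matrix(),s['eef_pos'])
def tool(tilt_deg,yaw,p): # tool y points along yaw (horizontally), tilted: z leans forward by tilt
    R=Rn.from_euler('z',yaw).as_matrix()@np.array([[0,1,0],[1,0,0],[0,0,-1.]]).T@Rn.from_euler('x',-tilt_deg,degrees=True).as_matrix(); return T(R,p)
def rows(A,B,n=None):
    D=np.linalg.inv(A)@B; L=np.real(logm(D))
    if n is None: n=int(np.ceil(max(np.linalg.norm(L[:3,3])/.055,np.linalg.norm(Rn.from_matrix(D[:3,:3]).as_rotvec(degrees=True))/9.5,1)))
    E=expm(L/n); t=E[:3,3]/.4; r=Rn.from_matrix(E[:3,:3]).as_rotvec()/np.pi
    print(n,'x t',np.round(t,4),'r',np.round(r,4)); return n
def nrm(ps): return np.array([-.5*np.cos(ps),-.5*np.sin(ps),C])
C=np.cos(np.pi/6)
E
python3 - <<'E'
from plan import *
np.set_printoptions(precision=4,suppress=True)
M=np.array([.6314,-.0088,.08]);ps=-.19
print(np.array(eyes.get_calibration('wrist')['hand_eye']))
print(Rn.from_matrix(cur()[:3,:3]).as_rotvec(), tool(30,ps,[0,0,0]))
rows(cur(),tool(30,ps,M+nrm(ps)*(.027+.15)))
E
```

```text
[[-0.0007 -0.9448 -0.3277  0.0849]
 [ 1.     -0.0008  0.0002 -0.0001]
 [-0.0005 -0.3277  0.9448 -0.1213]
 [ 0.      0.      0.      1.    ]]
[0.6316 3.0774 0.0001] [[ 0.1889  0.8504  0.491   0.    ]
 [ 0.982  -0.1636 -0.0944  0.    ]
 [ 0.      0.5    -0.866   0.    ]
 [ 0.      0.      0.      1.    ]]
13 x t [-0.1317 -0.0101  0.0099] r [-0.0108 -0.0087  0.0324]
```

Emit:
drive_tool --increments '[{"hand": 1}]' --squeeze 12

```text
invalid input
```

Squeeze below 20 N is refused, as the gripper specification says. I'll limit the grip by finger position instead. Now I'll make the approach.

Emit:
drive_tool --increments '[{"hand": 1,"tx": -0.1317,"ty": -0.0101,"tz": 0.0099,"rx": -0.0108,"ry": -0.0087,"rz": 0.0324},{"hand": 1,"tx": -0.1317,"ty": -0.0101,"tz": 0.0099,"rx": -0.0108,"ry": -0.0087,"rz": 0.0324},{"hand": 1,"tx": -0.1317,"ty": -0.0101,"tz": 0.0099,"rx": -0.0108,"ry": -0.0087,"rz": 0.0324},{"hand": 1,"tx": -0.1317,"ty": -0.0101,"tz": 0.0099,"rx": -0.0108,"ry": -0.0087,"rz": 0.0324},{"hand": 1,"tx": -0.1317,"ty": -0.0101,"tz": 0.0099,"rx": -0.0108,"ry": -0.0087,"rz": 0.0324},{"hand": 1,"tx": -0.1317,"ty": -0.0101,"tz": 0.0099,"rx": -0.0108,"ry": -0.0087,"rz": 0.0324},{"hand": 1,"tx": -0.1317,"ty": -0.0101,"tz": 0.0099,"rx": -0.0108,"ry": -0.0087,"rz": 0.0324},{"hand": 1,"tx": -0.1317,"ty": -0.0101,"tz": 0.0099,"rx": -0.0108,"ry": -0.0087,"rz": 0.0324},{"hand": 1,"tx": -0.1317,"ty": -0.0101,"tz": 0.0099,"rx": -0.0108,"ry": -0.0087,"rz": 0.0324},{"hand": 1,"tx": -0.1317,"ty": -0.0101,"tz": 0.0099,"rx": -0.0108,"ry": -0.0087,"rz": 0.0324},{"hand": 1,"tx": -0.1317,"ty": -0.0101,"tz": 0.0099,"rx": -0.0108,"ry": -0.0087,"rz": 0.0324},{"hand": 1,"tx": -0.1317,"ty": -0.0101,"tz": 0.0099,"rx": -0.0108,"ry": -0.0087,"rz": 0.0324}]' --squeeze 20

```text
time_s: 2.8
eef_pos: [0.5508, 0.0587, 0.2378]
tcp_rot: [2.65, 0.024, 1.479]
wrist_force: [0.4, -0.4, 0.8]
width: 0.0854
grip_force: 0.0
```

Emit:
drive_tool --increments '[{"hand": 1,"tx": -0.1317,"ty": -0.0101,"tz": 0.0099,"rx": -0.0108,"ry": -0.0087,"rz": 0.0324},{"hand": 1},{"hand": 1}]'

```text
invalid input
```

```bash
python3 - <<'E'
from plan import *
s=state(); print(s)
im=eyes.grab_frame('wrist'); cv2.imwrite('pics/w1.png',im[:,:,::-1])
k=eyes.get_calibration('wrist'); print(k['fx'],k['cx'],k['cy'])
rs=eyes.silhouettes('wrist','meter'); print([(r['position'],r['confidence'],r['mask'].sum()) for r in rs])
E
```

```text
{'time_s': 2.8, 'joint_pos': array([-0.89188293,  0.12916737,  0.62534875,  2.19942408,  0.31157527,
        0.40252484, -0.6341894 ]), 'joint_vel': array([ 0.1685885 , -0.20750965,  0.54052778,  0.47148997,  0.44997043,
       -0.54331793, -0.58814005]), 'tau': array([-2.22845279e+00, -2.98884845e+01,  7.90109625e-03, -2.93094778e+01,
       -3.80555280e-01, -1.00873690e+00,  1.31621640e+00]), 'eef_pos': array([0.55080198, 0.05874451, 0.23783637]), 'tcp_rot': array([2.65010678, 0.023938  , 1.47880356]), 'wrist_force': array([ 0.38488404, -0.41340709,  0.81566932]), 'torque': array([0.02373054, 0.45604048, 0.01540698]), 'grip_force': 0.0, 'width': 0.08537416823567535}
346.0420762969618 316.4790538792817 233.84940404183695
[([269.2, 318.3], 0.9, np.int64(11987)), ([472.2, 112.9], 0.68, np.int64(346))]
```

View pics/w1.png

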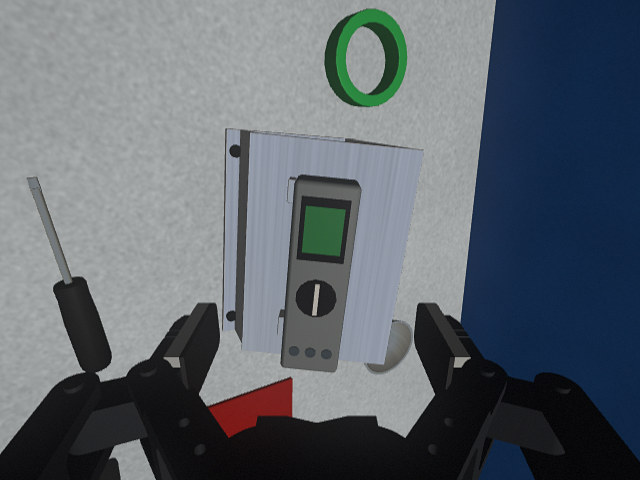

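The wrist view shows the meter at about (270,320), its two tabs on the left at x≈290, and both open fingers framing it. The refusal may have come from leaving fields out of the row, so I'll test squeeze 12 with full rows.

Emit:
drive_tool --increments '[{"hand": 1,"tx": -0.1317,"ty": -0.0101,"tz": 0.0099,"rx": -0.0108,"ry": -0.0087,"rz": 0.0324},{"hand": 1,"tx": 0,"ty": 0,"tz": 0,"rx": 0,"ry": 0,"rz": 0},{"hand": 1,"tx": 0,"ty": 0,"tz": 0,"rx": 0,"ry": 0,"rz": 0}]' --squeeze 12

```text
time_s: 3.28
eef_pos: [0.5446, 0.009, 0.2338]
tcp_rot: [2.616, -0.001, 1.382]
wrist_force: [0.1, -0.1, 0.1]
width: 0.0853
grip_force: 0.0
```

```bash
cat >> h.py <<'E'
_p=proj
def proj(cam,X):
    if cam!='wrist': return _p(cam,X)
    c=eyes.get_calibration(cam); s=WS or state(); W=np.eye(4); W[:3,:3]=Rn.from_euler('xyz',s['tcp_rot']).as_matrix(); W[:3,3]=s['eef_pos']
    T=np.linalg.inv(W@np.array(c['hand_eye'])); q=T[:3,:3]@np.array(X)+T[:3,3]
    return [c['cy']+c['fy']*q[1]/q[2],c['cx']+c['fx']*q[0]/q[2]]
WS=None
E
python3 - <<'E'
import h; from fit import *
from plan import *
h.WS=state()
im=eyes.grab_frame('wrist'); cv2.imwrite('pics/w2.png',im[:,:,::-1])
r=eyes.silhouettes('wrist','meter')[0]; m=r['mask'].astype(float); print(r['position'],m.sum())
np.save('m.npy',m)
P=tilt(box(.054,.18,.034))
print(fit({'wrist':m},P,[.6314,-.0088,-.19],.08))
p,_=fit({'wrist':m},P,[.6314,-.0088,-.19],.08)
o=im.copy()
for q,col in((P,(255,0,0)),):
    uv=np.array([proj('wrist',x)[::-1] for x in place(q,p,.08)]).astype(int)
    for i in range(8):
        for j in range(i): 
            if bin(i^j).count('1')==1: cv2.line(o,tuple(map(int,uv[i])),tuple(map(int,uv[j])),col,1)
cv2.imwrite('pics/w2o.png',o[:,:,::-1])
E
```

```text
[207.7, 318.2] 14177.0
(array([ 0.6319, -0.0098, -0.1917]), np.float64(0.029))
```

View pics/w2o.png

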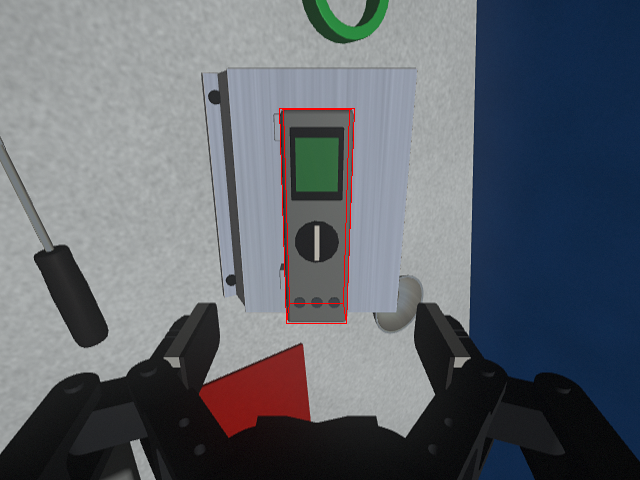

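The overlaid box matches the meter closely: centre (215,317), tabs at rows 127 and 270. That leaves the middle clear for a finger, so I'll descend.

```bash
python3 - <<'E'
from plan import *
np.set_printoptions(precision=4,suppress=True)
M=np.array([.6319,-.0098,.08]);ps=-.1917
rows(cur(),tool(30,ps,M+nrm(ps)*(.026)),5)
E
```

```text
5 x t [-0.0012  0.0001  0.0759] r [ 0.0001 -0.0001  0.0002]
```

Emit:
drive_tool --increments '[{"hand": 1,"tx": -0.0012,"ty": 0,"tz": 0.076,"rx": 0,"ry": 0,"rz": 0},{"hand": 1,"tx": -0.0012,"ty": 0,"tz": 0.076,"rx": 0,"ry": 0,"rz": 0},{"hand": 1,"tx": -0.0012,"ty": 0,"tz": 0.076,"rx": 0,"ry": 0,"rz": 0},{"hand": 1,"tx": -0.0012,"ty": 0,"tz": 0.055,"rx": 0,"ry": 0,"rz": 0.0005},{"hand": 1,"tx": -0.0012,"ty": 0,"tz": 0.04,"rx": 0,"ry": 0,"rz": 0.0005},{"hand": 1,"tx": 0,"ty": 0,"tz": 0.03,"rx": 0,"ry": 0,"rz": 0},{"hand": 1,"tx": 0,"ty": 0,"tz": 0.026,"rx": 0,"ry": 0,"rz": 0},{"hand": 1,"tx": 0,"ty": 0,"tz": 0,"rx": 0,"ry": 0,"rz": 0},{"hand": 0.75,"tx": 0,"ty": 0,"tz": 0,"rx": 0,"ry": 0,"rz": 0},{"hand": 0.75,"tx": 0,"ty": 0,"tz": 0,"rx": 0,"ry": 0,"rz": 0},{"hand": 0.75,"tx": 0,"ty": 0,"tz": 0,"rx": 0,"ry": 0,"rz": 0}]' --squeeze 12

```text
time_s: 4.75
eef_pos: [0.6116, -0.0085, 0.1139]
tcp_rot: [2.62, 0.005, 1.377]
wrist_force: [0.5, 0.3, 0.2]
width: 0.0644
grip_force: 0.0
```

```bash
python3 - <<'E'
from plan import *
np.set_printoptions(precision=4,suppress=True)
s=state(); print(s['width'],s['grip_force'],s['wrist_force'])
M=np.array([.6319,-.0098,.08]);ps=-.1917
print((np.linalg.inv(tool(30,ps,M))@cur())[:3,3])
E
```

```text
0.06435072523555911 0.0 [0.4899 0.345  0.1748]
[-0.0026 -0.0006 -0.0395]
```

Emit:
drive_tool --increments '[{"hand": 0.75,"tx": 0.003,"ty": 0.001,"tz": 0.016,"rx": 0,"ry": 0,"rz": 0},{"hand": 0.75,"tx": 0.003,"ty": 0,"tz": 0.016,"rx": 0,"ry": 0,"rz": 0},{"hand": 0.75,"tx": 0,"ty": 0,"tz": 0,"rx": 0,"ry": 0,"rz": 0},{"hand": 0.75,"tx": 0,"ty": 0,"tz": 0,"rx": 0,"ry": 0,"rz": 0}]' --squeeze 12

```text
time_s: 5.25
eef_pos: [0.6185, -0.0078, 0.1028]
tcp_rot: [2.62, 0.005, 1.377]
wrist_force: [-0.5, -0.9, 0.3]
width: 0.064
grip_force: 0.0
```

```bash
python3 - <<'E'
from plan import *
np.set_printoptions(precision=4,suppress=True)
s=state(); print(s['width'],s['grip_force'],s['wrist_force'])
M=np.array([.6319,-.0098,.08]);ps=-.1917
D=np.linalg.inv(tool(30,ps,M))@cur(); print(D[:3,3],Rn.from_matrix(D[:3,:3]).as_rotvec())
im=eyes.grab_frame('wrist'); cv2.imwrite('pics/w3.png',im[:,:,::-1])
E
```

```text
0.06403883561341318 0.0 [-0.5155 -0.9445  0.2608]
[-0.0006 -0.0003 -0.0265] [ 0.0024 -0.0056 -0.0004]
```

View pics/w3.png

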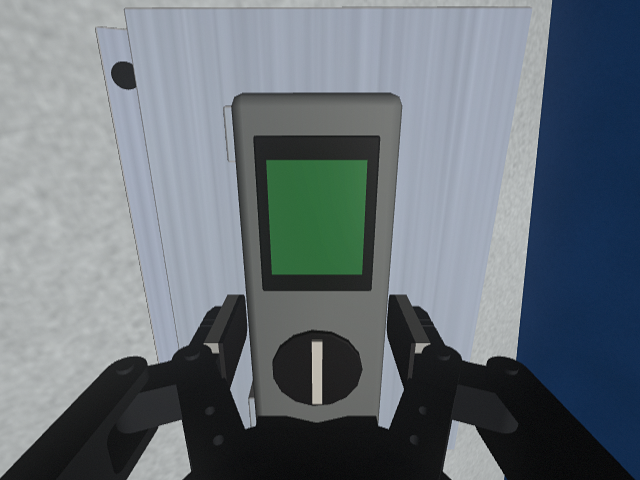

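The pads straddle the case at mid-length (left pad at (230,325), right at (400,325)), with the tab clear. I'll close in small position steps and watch the grip.

Emit:
drive_tool --increments '[{"hand": 0.66,"tx": 0,"ty": 0,"tz": 0,"rx": 0,"ry": 0,"rz": 0},{"hand": 0.65,"tx": 0,"ty": 0,"tz": 0,"rx": 0,"ry": 0,"rz": 0},{"hand": 0.64,"tx": 0,"ty": 0,"tz": 0,"rx": 0,"ry": 0,"rz": 0},{"hand": 0.63,"tx": 0,"ty": 0,"tz": 0,"rx": 0,"ry": 0,"rz": 0},{"hand": 0.63,"tx": 0,"ty": 0,"tz": 0,"rx": 0,"ry": 0,"rz": 0}]' --squeeze 12

```text
time_s: 5.92
eef_pos: [0.6185, -0.0078, 0.1027]
tcp_rot: [2.62, 0.005, 1.377]
wrist_force: [-2.2, 0.4, 2.8]
width: 0.0539
grip_force: 6.4
```

Emit:
drive_tool --increments '[{"hand": 0.625,"tx": 0,"ty": 0,"tz": 0,"rx": 0,"ry": 0,"rz": 0},{"hand": 0.625,"tx": 0,"ty": 0,"tz": 0,"rx": 0,"ry": 0,"rz": 0},{"hand": 0.625,"tx": 0,"ty": 0,"tz": 0,"rx": 0,"ry": 0,"rz": 0}]' --squeeze 12

```text
time_s: 6.3
eef_pos: [0.6185, -0.0078, 0.1027]
tcp_rot: [2.62, 0.005, 1.377]
wrist_force: [-3.5, 1.2, 5.0]
width: 0.0537
grip_force: 18.9
```

Emit:
drive_tool --increments '[{"hand": 0.629,"tx": 0,"ty": 0,"tz": 0,"rx": 0,"ry": 0,"rz": 0},{"hand": 0.629,"tx": 0,"ty": 0,"tz": 0,"rx": 0,"ry": 0,"rz": 0}]' --squeeze 12

```text
time_s: 6.55
eef_pos: [0.6185, -0.0078, 0.1027]
tcp_rot: [2.62, 0.005, 1.377]
wrist_force: [-4.0, 0.4, 6.3]
width: 0.0537
grip_force: 16.1
```

Emit:
drive_tool --increments '[{"hand": 0.629,"tx": 0,"ty": 0,"tz": 0,"rx": 0,"ry": 0,"rz": 0}]' --squeeze 12

```text
time_s: 6.68
eef_pos: [0.6185, -0.0078, 0.1027]
tcp_rot: [2.62, 0.005, 1.377]
wrist_force: [-3.9, 0.1, 5.7]
width: 0.0539
grip_force: 16.1
```

Emit:
drive_tool --increments '[{"hand": 0.633,"tx": 0,"ty": 0,"tz": 0,"rx": 0,"ry": 0,"rz": 0},{"hand": 0.633,"tx": 0,"ty": 0,"tz": 0,"rx": 0,"ry": 0,"rz": 0}]' --squeeze 12

```text
time_s: 6.92
eef_pos: [0.6186, -0.0078, 0.1025]
tcp_rot: [2.621, 0.005, 1.377]
wrist_force: [-1.2, -0.3, 1.2]
width: 0.054
grip_force: 0.5
```

Emit:
drive_tool --increments '[{"hand": 0.633,"tx": 0,"ty": 0,"tz": 0,"rx": 0,"ry": 0,"rz": 0},{"hand": 0.633,"tx": 0,"ty": 0,"tz": 0,"rx": 0,"ry": 0,"rz": 0}]' --squeeze 12

```text
time_s: 7.18
eef_pos: [0.6185, -0.0078, 0.1025]
tcp_rot: [2.621, 0.005, 1.377]
wrist_force: [-0.1, 0.2, -0.2]
width: 0.0542
grip_force: 0.4
```

Emit:
drive_tool --increments '[{"hand": 0.63,"tx": 0,"ty": 0,"tz": 0,"rx": 0,"ry": 0,"rz": 0},{"hand": 0.63,"tx": 0,"ty": 0,"tz": 0,"rx": 0,"ry": 0,"rz": 0},{"hand": 0.63,"tx": 0,"ty": 0,"tz": 0,"rx": 0,"ry": 0,"rz": 0}]' --squeeze 12

```text
time_s: 7.55
eef_pos: [0.6185, -0.0078, 0.1025]
tcp_rot: [2.621, 0.005, 1.377]
wrist_force: [-1.0, -0.3, -0.4]
width: 0.0542
grip_force: 6.3
```

Emit:
drive_tool --increments '[{"hand": 0.63,"tx": 0,"ty": 0,"tz": 0,"rx": 0,"ry": 0,"rz": 0},{"hand": 0.63,"tx": 0,"ty": 0,"tz": 0,"rx": 0,"ry": 0,"rz": 0},{"hand": 0.63,"tx": 0,"ty": 0,"tz": 0,"rx": 0,"ry": 0,"rz": 0}]' --squeeze 12

```text
time_s: 7.92
eef_pos: [0.6184, -0.0078, 0.1025]
tcp_rot: [2.621, 0.005, 1.377]
wrist_force: [-0.0, 0.5, -2.8]
width: 0.0538
grip_force: 6.3
```

Emit:
drive_tool --increments '[{"hand": 0.6285,"tx": 0,"ty": 0,"tz": 0,"rx": 0,"ry": 0,"rz": 0},{"hand": 0.6285,"tx": 0,"ty": 0,"tz": 0,"rx": 0,"ry": 0,"rz": 0}]' --squeeze 12

```text
time_s: 8.18
eef_pos: [0.6184, -0.0078, 0.1025]
tcp_rot: [2.621, 0.005, 1.377]
wrist_force: [-0.6, 0.7, -1.3]
width: 0.0542
grip_force: 10.1
```

Emit:
drive_tool --increments '[{"hand": 0.6285,"tx": 0,"ty": 0,"tz": 0,"rx": 0,"ry": 0,"rz": 0},{"hand": 0.6285,"tx": 0,"ty": 0,"tz": 0,"rx": 0,"ry": 0,"rz": 0}]' --squeeze 12

```text
time_s: 8.43
eef_pos: [0.6184, -0.0077, 0.1025]
tcp_rot: [2.621, 0.005, 1.377]
wrist_force: [-0.7, 1.5, -3.1]
width: 0.054
grip_force: 10.1
```

Grip is steady at 10 N. I'll lift gently along the slope normal.

Emit:
drive_tool --increments '[{"hand": 0.628,"tx": 0,"ty": 0,"tz": 0,"rx": 0,"ry": 0,"rz": 0},{"hand": 0.628,"tx": 0,"ty": 0,"tz": -0.01,"rx": 0,"ry": 0,"rz": 0},{"hand": 0.628,"tx": 0,"ty": 0,"tz": -0.015,"rx": 0,"ry": 0,"rz": 0},{"hand": 0.628,"tx": 0,"ty": 0,"tz": -0.02,"rx": 0,"ry": 0,"rz": 0},{"hand": 0.628,"tx": 0,"ty": 0,"tz": -0.02,"rx": 0,"ry": 0,"rz": 0},{"hand": 0.628,"tx": 0,"ty": 0,"tz": -0.02,"rx": 0,"ry": 0,"rz": 0},{"hand": 0.628,"tx": 0,"ty": 0,"tz": -0.01,"rx": 0,"ry": 0,"rz": 0},{"hand": 0.628,"tx": 0,"ty": 0,"tz": 0,"rx": 0,"ry": 0,"rz": 0}]' --squeeze 12

```text
time_s: 9.43
eef_pos: [0.6001, -0.0041, 0.1358]
tcp_rot: [2.62, 0.005, 1.376]
wrist_force: [0.3, -0.1, -2.7]
width: 0.0537
grip_force: 11.4
```

```bash
python3 - <<'E'
from plan import *
s=state(); print(s['width'],s['grip_force'],s['wrist_force'],s['torque'],s['joint_pos'])
im=eyes.grab_frame('wrist'); cv2.imwrite('pics/w4.png',im[:,:,::-1])
E
```

```text
0.053694258832487254 11.43487885594368 [ 0.265945   -0.06388646 -2.7441422 ] [ 0.1527214   0.73648629 -0.01000708] [-0.21085101  0.36307611  0.02219022  2.20723452  1.14899172  0.20293677
 -1.48043662]
```

View pics/w4.png

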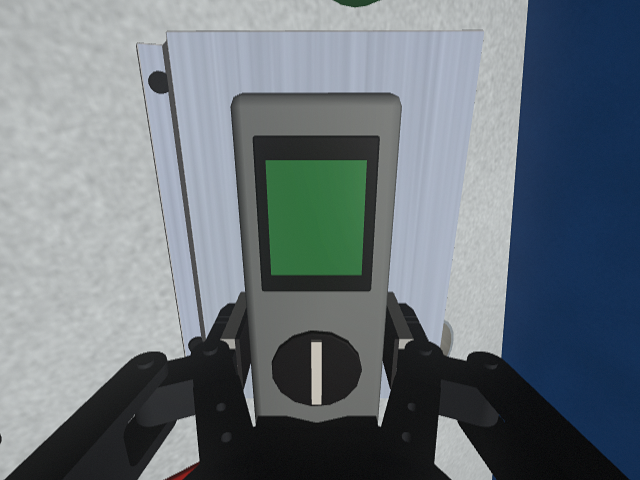

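The meter is held at 11.4 N and hasn't shifted in the hand: its edges are still at columns 231–401 and its top at row 93. Next I'll work out the transfer to the mat.

```bash
cat > place.py <<'E'
from plan import *
M=np.array([.6319,-.0098,.08]);ps=-.1917
D=np.linalg.inv(tool(30,ps,M))@T(Rn.from_euler('xyz',[2.621,.005,1.377]).as_matrix(),[.6184,-.0077,.1025]); D[1,3]=0
E
python3 - <<'E'
from place import *
np.set_printoptions(precision=4,suppress=True)
for c in('top','scene'):
    i=cv2.imread(f'pics/{c}0.png')[:,:,::-1].astype(int); m=((i[...,0]>90)&(i[...,1]<60)&(i[...,2]<60)).astype(np.uint8)
    w=np.array([onz(c,(r,q),.006)[:2] for r,q in np.argwhere(m)]).astype(np.float32)
    print(c,w.mean(0),cv2.minAreaRect(w*1000), )
print(D)
L=cur(); L[2,3]+=.07; rows(cur(),L,3)
H=tool(0,-.11,[.5272,-.3135,.006])@D; H[2,3]+=.15
print(H[:3,3]); rows(L,H,11); rows(L,H,12)
E
```

```text
Traceback (most recent call last):
  File "h.py", line 11, in onz
    o,d=ray(cam,p); return o+d*(z-o[2])/d[2]
        ~~~^^^^^^^
  File "h.py", line 5, in ray
    c=eyes.get_calibration(cam)
ValueError: time passes only in moves, steps and waits
```

```bash
cat >> h.py <<'E'
import functools
eyes_cal=functools.lru_cache(None)(eyes.get_calibration)
class _E:
    get_calibration=staticmethod(eyes_cal)
    def __getattr__(s,n): return getattr(_eyes,n)
_eyes=eyes; eyes=_E()
E
python3 - <<'E'
from place import *
np.set_printoptions(precision=4,suppress=True)
for c in('top','scene'):
    i=cv2.imread(f'pics/{c}0.png')[:,:,::-1].astype(int); m=((i[...,0]>90)&(i[...,1]<60)&(i[...,2]<60)).astype(np.uint8)
    w=np.array([onz(c,(r,q),.006)[:2] for r,q in np.argwhere(m)]).astype(np.float32)
    print(c,w.mean(0),cv2.minAreaRect(w*1000), )
print(D)
L=cur(); L[2,3]+=.07; rows(cur(),L,3)
H=tool(0,-.11,[.5272,-.3135,.006])@D; H[2,3]+=.15
print(H[:3,3]); rows(L,H,11); rows(L,H,12)
E
```

```text
top [ 0.5283 -0.3127] ((528.5548095703125, -312.52911376953125), (237.13096618652344, 149.02479553222656), 83.6353530883789)
scene [ 0.5337 -0.3147] ((59.081207275390625, 265.0465393066406), (264.6824951171875, 1757.7955322265625), 39.266483306884766)
[[ 1.      0.0007 -0.0054 -0.0005]
 [-0.0007  1.     -0.003   0.    ]
 [ 0.0054  0.003   1.     -0.0263]
 [ 0.      0.      0.      1.    ]]
3 x t [-0.0003  0.029  -0.0506] r [-0.  0.  0.]
[ 0.5271 -0.314   0.1823]
11 x t [-0.0721 -0.007   0.0042] r [ 0.0151  0.0006 -0.0024]
12 x t [-0.0661 -0.0064  0.0039] r [ 0.0139  0.0006 -0.0022]
```

Emit:
drive_tool --increments '[{"hand": 0.628,"tx": 0,"ty": 0.015,"tz": -0.025,"rx": 0,"ry": 0,"rz": 0},{"hand": 0.628,"tx": 0,"ty": 0.029,"tz": -0.05,"rx": 0,"ry": 0,"rz": 0},{"hand": 0.628,"tx": 0,"ty": 0.029,"tz": -0.05,"rx": 0,"ry": 0,"rz": 0},{"hand": 0.628,"tx": 0,"ty": 0.015,"tz": -0.025,"rx": 0,"ry": 0,"rz": 0},{"hand": 0.628,"tx": 0,"ty": 0,"tz": 0,"rx": 0,"ry": 0,"rz": 0}]' --squeeze 12

```text
time_s: 10.1
eef_pos: [0.6012, -0.0041, 0.2057]
tcp_rot: [2.619, 0.005, 1.376]
wrist_force: [-0.2, -1.1, -2.9]
width: 0.0535
grip_force: 11.6
```

Emit:
drive_tool --increments '[{"hand": 0.628,"tx": -0.033,"ty": -0.0032,"tz": 0.002,"rx": 0.007,"ry": 0.0003,"rz": -0.0011},{"hand": 0.628,"tx": -0.0661,"ty": -0.0064,"tz": 0.0039,"rx": 0.0139,"ry": 0.0006,"rz": -0.0022},{"hand": 0.628,"tx": -0.0661,"ty": -0.0064,"tz": 0.0039,"rx": 0.0139,"ry": 0.0006,"rz": -0.0022},{"hand": 0.628,"tx": -0.0661,"ty": -0.0064,"tz": 0.0039,"rx": 0.0139,"ry": 0.0006,"rz": -0.0022},{"hand": 0.628,"tx": -0.0661,"ty": -0.0064,"tz": 0.0039,"rx": 0.0139,"ry": 0.0006,"rz": -0.0022},{"hand": 0.628,"tx": -0.0661,"ty": -0.0064,"tz": 0.0039,"rx": 0.0139,"ry": 0.0006,"rz": -0.0022},{"hand": 0.628,"tx": -0.0661,"ty": -0.0064,"tz": 0.0039,"rx": 0.0139,"ry": 0.0006,"rz": -0.0022},{"hand": 0.628,"tx": -0.0661,"ty": -0.0064,"tz": 0.0039,"rx": 0.0139,"ry": 0.0006,"rz": -0.0022},{"hand": 0.628,"tx": -0.0661,"ty": -0.0064,"tz": 0.0039,"rx": 0.0139,"ry": 0.0006,"rz": -0.0022},{"hand": 0.628,"tx": -0.0661,"ty": -0.0064,"tz": 0.0039,"rx": 0.0139,"ry": 0.0006,"rz": -0.0022},{"hand": 0.628,"tx": -0.0661,"ty": -0.0064,"tz": 0.0039,"rx": 0.0139,"ry": 0.0006,"rz": -0.0022},{"hand": 0.628,"tx": -0.0661,"ty": -0.0064,"tz": 0.0039,"rx": 0.0139,"ry": 0.0006,"rz": -0.0022}]' --squeeze 12

```text
time_s: 11.6
eef_pos: [0.5299, -0.3021, 0.1808]
tcp_rot: [3.127, 0.006, 1.457]
wrist_force: [0.3, 0.4, -2.1]
width: 0.054
grip_force: 11.6
```

Emit:
drive_tool --increments '[{"hand": 0.628,"tx": -0.033,"ty": -0.0032,"tz": 0.002,"rx": 0.007,"ry": 0.0003,"rz": -0.0011},{"hand": 0.628,"tx": 0,"ty": 0,"tz": 0,"rx": 0,"ry": 0,"rz": 0},{"hand": 0.628,"tx": 0,"ty": 0,"tz": 0,"rx": 0,"ry": 0,"rz": 0}]' --squeeze 12

```text
time_s: 11.98
eef_pos: [0.5282, -0.3122, 0.1814]
tcp_rot: [-3.138, 0.004, 1.463]
wrist_force: [-0.2, 0.4, -2.2]
width: 0.0541
grip_force: 11.6
```

```bash
python3 - <<'E'
from place import *
np.set_printoptions(precision=4,suppress=True)
s=state(); print(s['wrist_force'],s['grip_force'],s['joint_pos'])
G=tool(0,-.111,[.5278,-.313,.006])@D; print(G[:3,3],cur()[:3,3])
H=G.copy(); H[2,3]+=.03; rows(cur(),H,4)
import h; h.WS=s
im=eyes.grab_frame('wrist'); cv2.imwrite('pics/w5.png',im[:,:,::-1])
for x,y in((75,120),(75,-120),(-75,120),(-75,-120)):
    p=(tool(0,0,[0,0,0])*0)[:3,3]; c_,s_=np.cos(-.111),np.sin(-.111); w=[.5278+c_*x/1e3-s_*y/1e3,-.313+s_*x/1e3+c_*y/1e3,.006]
    print(np.round(proj('wrist',w)))
E
```

```text
[-0.1647  0.3501 -2.2247] 11.596840471029282 [ 0.7438  0.525  -0.44    1.6593  0.259   1.0176  0.1102]
[ 0.5277 -0.3135  0.0323] [ 0.5282 -0.3122  0.1814]
4 x t [-0.0005  0.0001  0.0744] r [-0.0001 -0.0001  0.0002]
[ 66. 415.]
[330. 392.]
[ 66. 221.]
[329. 242.]
```

View pics/w5.png

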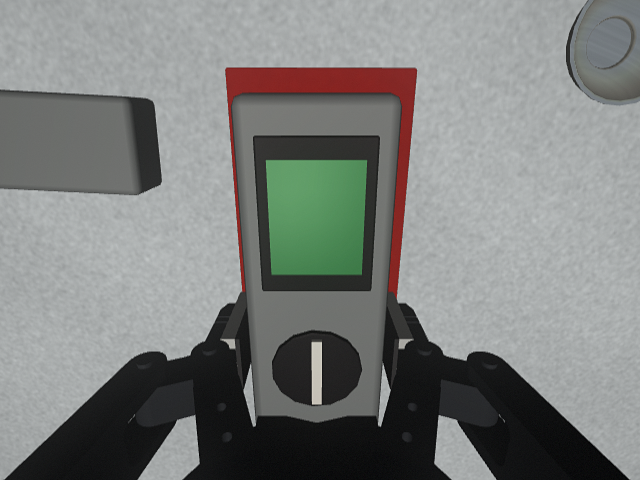

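The held meter sits centred over the mat. The mat's far corners show at (67,226) and (68,416) against predicted (66,221) and (66,415), so I'll shift about +1 mm in x and descend.

Emit:
drive_tool --increments '[{"hand": 0.628,"tx": -0.001,"ty": 0.001,"tz": 0.06,"rx": 0,"ry": 0,"rz": 0},{"hand": 0.628,"tx": -0.001,"ty": 0.001,"tz": 0.075,"rx": 0,"ry": 0,"rz": 0.0005},{"hand": 0.628,"tx": 0,"ty": 0.001,"tz": 0.075,"rx": 0,"ry": 0,"rz": 0.0005},{"hand": 0.628,"tx": 0,"ty": 0,"tz": 0.06,"rx": 0,"ry": 0,"rz": 0},{"hand": 0.628,"tx": 0,"ty": 0,"tz": 0.03,"rx": 0,"ry": 0,"rz": 0},{"hand": 0.628,"tx": 0,"ty": 0,"tz": 0,"rx": 0,"ry": 0,"rz": 0},{"hand": 0.628,"tx": 0,"ty": 0,"tz": 0,"rx": 0,"ry": 0,"rz": 0}]' --squeeze 12

```text
time_s: 12.9
eef_pos: [0.5293, -0.3151, 0.0627]
tcp_rot: [-3.139, 0.005, 1.459]
wrist_force: [-0.4, -0.6, -2.6]
width: 0.0539
grip_force: 11.6
```

```bash
python3 - <<'E'
from place import *
s=state(); print(s['wrist_force'],s['grip_force'])
G=tool(0,-.111,[.529,-.313,.006])@D; print(G[:3,3],cur()[:3,3]); rows(cur(),G,6)
E
```

```text
[-0.37109236 -0.58897508 -2.60551047] 11.59203976392746
[ 0.52894344 -0.31350745  0.03231198] [ 0.52930268 -0.31510578  0.06269989]
6 x t [ 0.0007 -0.0002  0.0127] r [ 0.     -0.     -0.0001]
```

Emit:
drive_tool --increments '[{"hand": 0.628,"tx": 0.001,"ty": 0,"tz": 0.02,"rx": 0,"ry": 0,"rz": 0},{"hand": 0.628,"tx": 0.001,"ty": 0,"tz": 0.02,"rx": 0,"ry": 0,"rz": 0},{"hand": 0.628,"tx": 0.001,"ty": 0,"tz": 0.015,"rx": 0,"ry": 0,"rz": 0},{"hand": 0.628,"tx": 0.001,"ty": 0,"tz": 0.01,"rx": 0,"ry": 0,"rz": 0},{"hand": 0.628,"tx": 0,"ty": 0,"tz": 0.0025,"rx": 0,"ry": 0,"rz": 0},{"hand": 0.628,"tx": 0,"ty": 0,"tz": 0,"rx": 0,"ry": 0,"rz": 0},{"hand": 0.628,"tx": 0,"ty": 0,"tz": 0,"rx": 0,"ry": 0,"rz": 0}]' --squeeze 12

```text
time_s: 13.78
eef_pos: [0.5287, -0.3137, 0.0348]
tcp_rot: [-3.138, 0.005, 1.458]
wrist_force: [0.5, 0.7, -2.5]
width: 0.054
grip_force: 11.6
```

Emit:
drive_tool --increments '[{"hand": 0.628,"tx": 0,"ty": 0,"tz": 0.0025,"rx": 0,"ry": 0,"rz": 0},{"hand": 0.628,"tx": 0,"ty": 0,"tz": 0,"rx": 0,"ry": 0,"rz": 0},{"hand": 0.628,"tx": 0,"ty": 0,"tz": 0,"rx": 0,"ry": 0,"rz": 0}]' --squeeze 12

```text
time_s: 14.15
eef_pos: [0.5286, -0.3136, 0.0336]
tcp_rot: [-3.138, 0.004, 1.458]
wrist_force: [-0.4, 0.7, -2.2]
width: 0.0536
grip_force: 11.6
```

Emit:
drive_tool --increments '[{"hand": 0.628,"tx": 0,"ty": 0,"tz": 0.002,"rx": 0,"ry": 0,"rz": 0},{"hand": 0.628,"tx": 0,"ty": 0,"tz": 0,"rx": 0,"ry": 0,"rz": 0},{"hand": 0.628,"tx": 0,"ty": 0,"tz": 0,"rx": 0,"ry": 0,"rz": 0}]' --squeeze 12

```text
time_s: 14.52
eef_pos: [0.5285, -0.3136, 0.0327]
tcp_rot: [-3.138, 0.004, 1.458]
wrist_force: [-0.1, 0.2, -2.7]
width: 0.054
grip_force: 11.6
```

Emit:
drive_tool --increments '[{"hand": 0.628,"tx": 0,"ty": 0,"tz": 0.002,"rx": 0,"ry": 0,"rz": 0},{"hand": 0.628,"tx": 0,"ty": 0,"tz": 0,"rx": 0,"ry": 0,"rz": 0},{"hand": 0.628,"tx": 0,"ty": 0,"tz": 0,"rx": 0,"ry": 0,"rz": 0}]' --squeeze 12

```text
time_s: 14.9
eef_pos: [0.5286, -0.3136, 0.0323]
tcp_rot: [-3.138, 0.004, 1.459]
wrist_force: [-1.7, 0.6, 4.0]
width: 0.0542
grip_force: 12.3
```

The meter has touched down gently, about 6.5 N above its carried weight. I'll release slowly and retreat upward.

Emit:
drive_tool --increments '[{"hand": 0.633,"tx": 0,"ty": 0,"tz": 0,"rx": 0,"ry": 0,"rz": 0},{"hand": 0.65,"tx": 0,"ty": 0,"tz": 0,"rx": 0,"ry": 0,"rz": 0},{"hand": 0.7,"tx": 0,"ty": 0,"tz": 0,"rx": 0,"ry": 0,"rz": 0},{"hand": 0.8,"tx": 0,"ty": 0,"tz": 0,"rx": 0,"ry": 0,"rz": 0},{"hand": 0.85,"tx": 0,"ty": 0,"tz": 0,"rx": 0,"ry": 0,"rz": 0},{"hand": 0.85,"tx": 0,"ty": 0,"tz": -0.02,"rx": 0,"ry": 0,"rz": 0},{"hand": 0.85,"tx": 0,"ty": 0,"tz": -0.08,"rx": 0,"ry": 0,"rz": 0},{"hand": 0.85,"tx": 0,"ty": 0,"tz": -0.13,"rx": 0,"ry": 0,"rz": 0},{"hand": 0.85,"tx": 0,"ty": 0,"tz": -0.13,"rx": 0,"ry": 0,"rz": 0},{"hand": 0.5,"tx": 0,"ty": 0,"tz": -0.13,"rx": 0,"ry": 0,"rz": 0},{"hand": 0.2,"tx": 0,"ty": 0,"tz": 0,"rx": 0,"ry": 0,"rz": 0},{"hand": 0,"tx": 0,"ty": 0,"tz": 0,"rx": 0,"ry": 0,"rz": 0}]' --squeeze 20

```text
time_s: 16.4
eef_pos: [0.5291, -0.3128, 0.2281]
tcp_rot: [-3.138, 0.005, 1.458]
wrist_force: [0.1, 0.3, -0.3]
width: 0.018
grip_force: 0.0
```

```bash
python3 - <<'E'
import h
from fit import *
from place import *
s=state(); h.WS=s; print(s['eef_pos'],s['width'])
P=box(.054,.18,.034)
im=eyes.grab_frame('wrist'); cv2.imwrite('pics/w6.png',im[:,:,::-1])
L=eyes.silhouettes('wrist','meter'); L=sorted(L,key=lambda r:np.hypot(r['position'][0]-200,r['position'][1]-320))
print([(r['position'],r['confidence']) for r in L]); 
print('meter',fit({'wrist':L[0]['mask'].astype(float)},P,[.5286,-.3136,-.11],.006))
i=im.astype(int); red=((i[...,0]>90)&(i[...,1]<60)&(i[...,2]<60))
print('mat',fit({'wrist':np.maximum(red,L[0]['mask']).astype(float)},box(.15,.24,.006),[.529,-.313,-.11]))
im=eyes.grab_frame('top'); cv2.imwrite('pics/t6.png',im[:,:,::-1])
L=eyes.silhouettes('top','meter'); r=min(L,key=lambda r:np.hypot(r['position'][0]-243,r['position'][1]-444)); print(r['position'])
print('top meter',fit({'top':r['mask'].astype(float)},P,[.5286,-.3136,-.11],.006))
E
```

```text
[ 0.52911327 -0.31280724  0.22808186] 0.01804542516588072
[([194.6, 317.2], 0.95), ([135.1, 90.0], 0.58)]
meter (array([ 0.5287, -0.312 , -0.1101]), np.float64(0.033))
mat (array([ 0.5304, -0.3147, -0.1103]), np.float64(0.036))
[246.7, 438.5]
top meter (array([ 0.5272, -0.298 , -0.108 ]), np.float64(0.265))
```

View pics/w6.png

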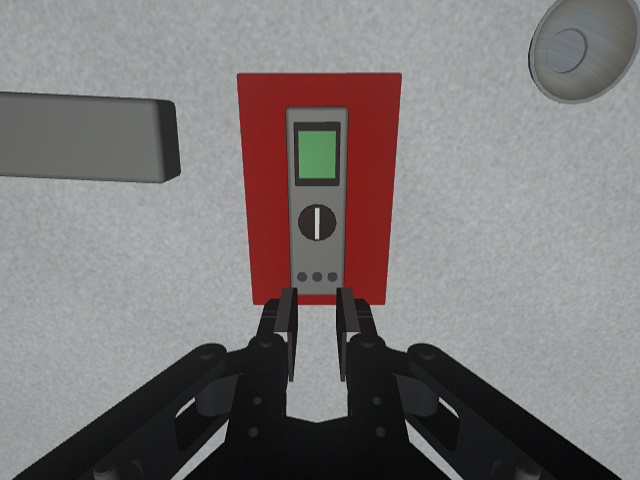

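The meter lies face up, centred at about (200,317) in the view, and square on the mat. The fit gives it within about 2–3 mm of the mat's centre, with a yaw difference under 0.001 rad. Next is the damper: first a hover to refine the extractor and knob.

```bash
python3 - <<'E'
from place import *
H=tool(0,-.17,[.50,.24,.33]); A=cur(); rows(A,H,12); rows(A,H,14)
E
```

```text
12 x t [ 0.1132 -0.0219 -0.0217] r [-0.0002  0.0001  0.0015]
14 x t [ 0.097  -0.0188 -0.0186] r [-0.0001  0.0001  0.0013]
```

Emit:
drive_tool --increments '[{"hand": 0.7,"tx": 0.1132,"ty": -0.0219,"tz": -0.0217,"rx": 0,"ry": 0,"rz": 0.0015},{"hand": 0.7,"tx": 0.1132,"ty": -0.0219,"tz": -0.0217,"rx": 0,"ry": 0,"rz": 0.0015},{"hand": 0.7,"tx": 0.1132,"ty": -0.0219,"tz": -0.0217,"rx": 0,"ry": 0,"rz": 0.0015},{"hand": 0.7,"tx": 0.1132,"ty": -0.0219,"tz": -0.0217,"rx": 0,"ry": 0,"rz": 0.0015},{"hand": 0.7,"tx": 0.1132,"ty": -0.0219,"tz": -0.0217,"rx": 0,"ry": 0,"rz": 0.0015},{"hand": 0.7,"tx": 0.1132,"ty": -0.0219,"tz": -0.0217,"rx": 0,"ry": 0,"rz": 0.0015},{"hand": 0.7,"tx": 0.1132,"ty": -0.0219,"tz": -0.0217,"rx": 0,"ry": 0,"rz": 0.0015},{"hand": 0.7,"tx": 0.1132,"ty": -0.0219,"tz": -0.0217,"rx": 0,"ry": 0,"rz": 0.0015},{"hand": 0.7,"tx": 0.1132,"ty": -0.0219,"tz": -0.0217,"rx": 0,"ry": 0,"rz": 0.0015},{"hand": 0.7,"tx": 0.1132,"ty": -0.0219,"tz": -0.0217,"rx": 0,"ry": 0,"rz": 0.0015},{"hand": 0.7,"tx": 0.1132,"ty": -0.0219,"tz": -0.0217,"rx": 0,"ry": 0,"rz": 0.0015},{"hand": 0.7,"tx": 0.1132,"ty": -0.0219,"tz": -0.0217,"rx": 0,"ry": 0,"rz": 0.0015}]' --squeeze 20

```text
time_s: 18.1
eef_pos: [0.5003, 0.2414, 0.3296]
tcp_rot: [-3.137, 0.005, 1.402]
wrist_force: [1.0, -0.4, 0.3]
width: 0.0598
grip_force: 0.0
```

Emit:
drive_tool --increments '[{"hand": 1,"tx": 0,"ty": 0,"tz": 0,"rx": 0,"ry": 0,"rz": 0},{"hand": 1,"tx": 0,"ty": 0,"tz": 0,"rx": 0,"ry": 0,"rz": 0},{"hand": 1,"tx": 0,"ty": 0,"tz": 0,"rx": 0,"ry": 0,"rz": 0}]' --squeeze 20

```text
time_s: 18.48
eef_pos: [0.5009, 0.2386, 0.3295]
tcp_rot: [-3.137, 0.006, 1.4]
wrist_force: [-0.6, 0.4, -0.2]
width: 0.0859
grip_force: 0.0
```

```bash
cat > ext.py <<'E'
import h
from fit import *
from place import *
np.set_printoptions(precision=4,suppress=True)
def look(n):
    s=state(); h.WS=s; print(s['eef_pos'],s['tcp_rot'])
    im=eyes.grab_frame('wrist'); cv2.imwrite(f'pics/{n}.png',im[:,:,::-1])
    k=eyes.recognise('wrist','damper_knob'); print('knob',[(r['position'],round(r['confidence'],2)) for r in k])
    return im,k
E
python3 - <<'E'
from ext import *
im,k=look('w7')
L=eyes.silhouettes('wrist','extractor'); print([(r['position'],r['confidence'],r['mask'].sum()) for r in L])
m=L[0]['mask'].astype(np.uint8)
print('fit',fit({'wrist':m.astype(float)},box(.16,.13,.08),[.53,.311,-.17]))
q=k[0]['position']; print([onz('wrist',q,z) for z in(.155,.168,.18)])
E
```

```text
[0.5009 0.2386 0.3295] [-3.1374  0.0058  1.3999]
knob [([118.6, 270.9], 0.79)]
[([113.8, 335.5], 0.74, np.int64(21371))]
fit (array([ 0.533 ,  0.3133, -0.1738]), np.float64(0.035))
[array([0.4771, 0.3245, 0.155 ]), array([0.4788, 0.3244, 0.168 ]), array([0.4804, 0.3243, 0.18  ])]
```

View pics/w7.png

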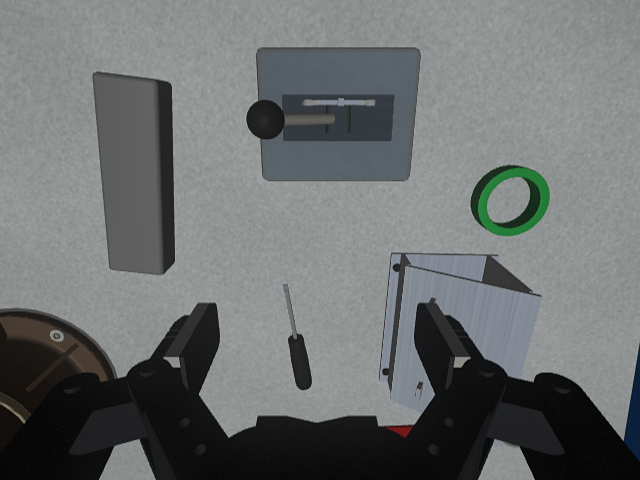

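The wrist view shows the extractor with its black knob at (118,265), leaning to the -x side. The raised mark is at (101,341) and the hinge is near column 338. I'll straddle the knob with open fingers next.

```bash
python3 - <<'E'
from ext import *
A=cur(); B=tool(0,-.174,[.476,.3225,.315]); Cc=B.copy(); Cc[2,3]=.16
rows(A,B,2); rows(B,Cc,4)
E
```

```text
2 x t [ 0.0976 -0.0484  0.0185] r [-0.0006  0.0008  0.0005]
4 x t [ 0.     -0.      0.0969] r [ 0.  0. -0.]
```

Emit:
drive_tool --increments '[{"hand": 1,"tx": 0.0976,"ty": -0.0484,"tz": 0.0185,"rx": -0.0006,"ry": 0.0008,"rz": 0.0005},{"hand": 1,"tx": 0.0976,"ty": -0.0484,"tz": 0.0185,"rx": -0.0006,"ry": 0.0008,"rz": 0.0005},{"hand": 1,"tx": 0,"ty": 0,"tz": 0,"rx": 0,"ry": 0,"rz": 0},{"hand": 1,"tx": 0,"ty": 0,"tz": 0.05,"rx": 0,"ry": 0,"rz": 0},{"hand": 1,"tx": 0,"ty": 0,"tz": 0.08,"rx": 0,"ry": 0,"rz": 0},{"hand": 1,"tx": 0,"ty": 0,"tz": 0.05,"rx": 0,"ry": 0,"rz": 0},{"hand": 1,"tx": 0,"ty": 0,"tz": 0,"rx": 0,"ry": 0,"rz": 0}]' --squeeze 20

```text
time_s: 19.5
eef_pos: [0.4757, 0.3217, 0.2419]
tcp_rot: [-3.14, 0.002, 1.397]
wrist_force: [-1.1, 0.0, 0.3]
width: 0.0853
grip_force: 0.0
```

```bash
python3 - <<'E'
from ext import *
im,k=look('w8')
A=cur(); B=tool(0,-.174,[.476,.3225,.16]); rows(A,B,4)
E
```

```text
[0.4757 0.3217 0.2419] [-3.1401  0.0021  1.3973]
knob [([245.2, 321.7], 0.58)]
4 x t [-0.0005 -0.0001  0.0524] r [ 0.     -0.0001  0.0001]
```

View pics/w8.png

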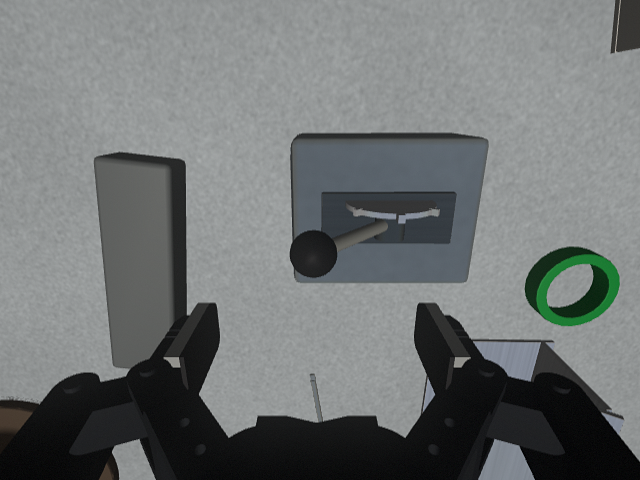

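The knob at (254,314) is centred between the fingers. I've now used up my picture views (one over the limit, at eleven), so from here I'll work by numbers only. Descending.

Emit:
drive_tool --increments '[{"hand": 1,"tx": 0,"ty": 0,"tz": 0.05,"rx": 0,"ry": 0,"rz": 0},{"hand": 1,"tx": 0,"ty": 0,"tz": 0.07,"rx": 0,"ry": 0,"rz": 0},{"hand": 1,"tx": 0,"ty": 0,"tz": 0.06,"rx": 0,"ry": 0,"rz": 0},{"hand": 1,"tx": 0,"ty": 0,"tz": 0.025,"rx": 0,"ry": 0,"rz": 0},{"hand": 1,"tx": 0,"ty": 0,"tz": 0,"rx": 0,"ry": 0,"rz": 0},{"hand": 0.8,"tx": 0,"ty": 0,"tz": 0,"rx": 0,"ry": 0,"rz": 0},{"hand": 0.7,"tx": 0,"ty": 0,"tz": 0,"rx": 0,"ry": 0,"rz": 0},{"hand": 0.7,"tx": 0,"ty": 0,"tz": 0,"rx": 0,"ry": 0,"rz": 0}]' --squeeze 20

```text
time_s: 20.6
eef_pos: [0.4758, 0.3238, 0.1617]
tcp_rot: [3.141, -0.001, 1.399]
wrist_force: [-0.1, -0.6, 1.6]
width: 0.0598
grip_force: 0.0
```

```bash
python3 - <<'E'
from ext import *
A=cur(); B=tool(0,-.174,[.532,.3125,.184]); print(A[:3,3]); rows(A,B,5); rows(A,B,1)
E
```

```text
[0.4758 0.3238 0.1617]
5 x t [-0.0007  0.0287 -0.0111] r [ 0.     -0.0001  0.0001]
1 x t [-0.0038  0.1433 -0.0557] r [ 0.0002 -0.0003  0.0006]
```

Emit:
drive_tool --increments '[{"hand": 0.7,"tx": -0.0007,"ty": 0.02,"tz": -0.01,"rx": 0,"ry": 0,"rz": 0},{"hand": 0.7,"tx": -0.0007,"ty": 0.0287,"tz": -0.0111,"rx": 0,"ry": 0,"rz": 0},{"hand": 0.7,"tx": -0.0007,"ty": 0.0287,"tz": -0.0111,"rx": 0,"ry": 0,"rz": 0},{"hand": 0.7,"tx": -0.0007,"ty": 0.0287,"tz": -0.011,"rx": 0,"ry": 0,"rz": 0},{"hand": 0.7,"tx": -0.0007,"ty": 0.025,"tz": -0.011,"rx": 0,"ry": 0,"rz": 0},{"hand": 0.7,"tx": 0,"ty": 0.012,"tz": 0,"rx": 0,"ry": 0,"rz": 0},{"hand": 0.7,"tx": 0,"ty": 0,"tz": 0,"rx": 0,"ry": 0,"rz": 0},{"hand": 0.7,"tx": 0,"ty": 0,"tz": 0,"rx": 0,"ry": 0,"rz": 0}]' --squeeze 20

```text
time_s: 21.6
eef_pos: [0.5318, 0.3121, 0.1825]
tcp_rot: [-3.142, 0.0, 1.399]
wrist_force: [-0.4, -0.1, -0.3]
width: 0.0596
grip_force: 0.0
```

```bash
python3 - <<'E'
from ext import *
A=cur(); B=tool(0,-.174,[.532,.3125,.184]); print(A[:3,3],state()['wrist_force']); rows(A,B,1)
E
```

```text
[0.5318 0.3121 0.1825] [-0.3958 -0.052  -0.2671]
1 x t [ 0.0011  0.0004 -0.0038] r [-0.      0.0001  0.0006]
```

Emit:
drive_tool --increments '[{"hand": 0.6,"tx": 0,"ty": 0,"tz": 0,"rx": 0,"ry": 0,"rz": 0},{"hand": 0.5,"tx": 0,"ty": 0,"tz": 0,"rx": 0,"ry": 0,"rz": 0},{"hand": 0.43,"tx": 0,"ty": 0,"tz": 0,"rx": 0,"ry": 0,"rz": 0},{"hand": 0.39,"tx": 0,"ty": 0,"tz": 0,"rx": 0,"ry": 0,"rz": 0},{"hand": 0.36,"tx": 0,"ty": 0,"tz": 0,"rx": 0,"ry": 0,"rz": 0},{"hand": 0.34,"tx": 0,"ty": 0,"tz": 0,"rx": 0,"ry": 0,"rz": 0},{"hand": 0.34,"tx": 0,"ty": 0,"tz": 0,"rx": 0,"ry": 0,"rz": 0},{"hand": 0.34,"tx": 0,"ty": 0,"tz": 0,"rx": 0,"ry": 0,"rz": 0}]' --squeeze 20

```text
time_s: 22.6
eef_pos: [0.5318, 0.3126, 0.1829]
tcp_rot: [3.141, -0.001, 1.399]
wrist_force: [-1.4, 0.3, 1.9]
width: 0.029
grip_force: 7.4
```

Emit:
drive_tool --increments '[{"hand": 0.38,"tx": 0,"ty": 0,"tz": 0,"rx": 0,"ry": 0,"rz": 0},{"hand": 0.55,"tx": 0,"ty": 0,"tz": 0,"rx": 0,"ry": 0,"rz": 0},{"hand": 0.7,"tx": 0,"ty": 0,"tz": 0,"rx": 0,"ry": 0,"rz": 0},{"hand": 0.7,"tx": 0,"ty": 0,"tz": -0.03,"rx": 0,"ry": 0,"rz": 0},{"hand": 0.7,"tx": 0,"ty": 0,"tz": -0.1,"rx": 0,"ry": 0,"rz": 0},{"hand": 0.7,"tx": 0,"ty": 0,"tz": -0.13,"rx": 0,"ry": 0,"rz": 0},{"hand": 0.7,"tx": -0.1,"ty": 0,"tz": -0.1,"rx": 0,"ry": 0,"rz": 0},{"hand": 0.7,"tx": -0.12,"ty": 0,"tz": 0,"rx": 0,"ry": 0,"rz": 0},{"hand": 0.7,"tx": -0.05,"ty": 0,"tz": 0,"rx": 0,"ry": 0,"rz": 0},{"hand": 0.7,"tx": 0,"ty": 0,"tz": 0,"rx": 0,"ry": 0,"rz": 0},{"hand": 0.7,"tx": 0,"ty": 0,"tz": 0,"rx": 0,"ry": 0,"rz": 0}]' --squeeze 20

```text
time_s: 23.98
eef_pos: [0.5132, 0.207, 0.3274]
tcp_rot: [3.141, -0.001, 1.4]
wrist_force: [0.1, 0.2, -0.3]
width: 0.0597
grip_force: 0.0
```

```bash
cat > kn.py <<'E'
from ext import *
im,k=look('w9')
i=im.astype(int).sum(2); u=proj('wrist',[.532,.3125,.185]); print('pred upright',u)
def blob(g,u,r=28,th=110):
    r0,c0=int(u[0]),int(u[1]); a,b=max(r0-r,0),max(c0-r,0); w=(g[a:r0+r,b:c0+r]<th).astype(np.uint8); n,l,st,ce=cv2.connectedComponentsWithStats(w)
    return [(st[j,4],st[j,2:4].tolist(),(ce[j][::-1]+[a,b]).round(1)) for j in range(1,n) if st[j,4]>25]
print(blob(i,u)); 
for c in('top','scene'):
    im=eyes.grab_frame(c); cv2.imwrite(f'pics/{c}9.png',im[:,:,::-1]); u=proj(c,[.532,.3125,.185]); print(c,'pred',u,blob(im.astype(int).sum(2),u,16),[(r['position'],round(r['confidence'],2)) for r in eyes.recognise(c,'damper_knob')])
    b=min(blob(im.astype(int).sum(2),u,16),key=lambda x:np.hypot(*(x[2]-u)),default=None)
    if b: print(c,'knob at z=.185',onz(c,b[2],.185))
L=eyes.silhouettes('wrist','extractor'); print('fit',fit({'wrist':L[0]['mask'].astype(float)},box(.16,.13,.08),[.532,.3125,-.174]))
E
python3 kn.py
```

```text
[0.5132 0.207  0.3274] [ 3.141  -0.0015  1.3996]
knob [([76.5, 315.9], 0.92)]
pred upright [np.float64(80.15353045634873), np.float64(317.5346705469044)]
[(np.int32(1539), [43, 48], array([ 78. , 316.7]))]
top pred [np.float64(241.05208510648185), np.float64(168.61576787511845)] [(np.int32(77), [12, 14], array([229.9, 179. ]))] [([234.4, 212.8], 0.4)]
top knob at z=.185 [0.5553 0.2906 0.185 ]
scene pred [np.float64(173.59752614330955), np.float64(447.631823632289)] [(np.int32(108), [11, 18], array([173.9, 448.8]))] [([175.7, 448.2], 0.6), ([220.5, 442.5], 0.2)]
scene knob at z=.185 [0.5341 0.3142 0.185 ]
fit (array([ 0.5343,  0.3122, -0.1757]), np.float64(0.032))
```

The knob is at the intended spot. I'll check the hinge position independently, using the extractor's top-face edges in the same frame.

```bash
python3 - <<'E'
from ext import *
im,k=look('w10')
g=cv2.GaussianBlur(im,(3,3),0).astype(float); L=eyes.silhouettes('wrist','extractor')[0]['mask']
y=-.175; ex=np.array([np.cos(y),np.sin(y)])
loc=lambda p:np.dot(p[:2]-[.532,.3125],ex)*1000
lum=g.sum(2); l=[];rr=[]
for r in range(60,140,4):
    cs=np.flatnonzero(L[r]); 
    if len(cs)<80: continue
    d=np.abs(np.diff(lum[r]))
    for side,c in((l,cs[0]),(rr,cs[-1])):
        a=max(c-6,0); w=d[a:c+7]; e=a+(w*np.arange(len(w))).sum()/w.sum()+.5; side.append(loc(onz('wrist',(r,e),.08)))
print('left mm',np.median(l),np.std(l),'right',np.median(rr),np.std(rr),'mid',(np.median(l)+np.median(rr))/2)
print('knob mm',loc(onz('wrist',(78,316.7),.185)))
# dark recess plate extents on the top (z~.08), rows below knob
u0=proj('wrist',[.532,.3125,.08]); print('centre px',u0)
for r in range(int(u0[0])-10,int(u0[0])+34,6): print(r,lum[r,int(u0[1])-70:int(u0[1])+71:5].astype(int))
E
```

```text
[0.5132 0.2066 0.3266] [-3.1413 -0.0006  1.3996]
knob [([75.9, 314.8], 0.6)]
left mm -77.46349088856937 0.18164608131356746 right 80.76286897939463 0.23870099627140468 mid 1.6496890454126287
knob mm -0.4186211134380206
centre px [np.float64(89.34435223431174), np.float64(317.3281374846592)]
79 [288 285 286 212 178 176 175 174 173 172  60  72  78 101 115  89  75  68
  63 174 177 177 177 177 178 180 270 293 294]
85 [287 284 285 214 174 173 173 172 171 171  99  69  73  83  83  77  71  67
 115 174 172 172 172 174 174 177 280 294 299]
91 [290 291 289 220 182 179 177 178 178 176 175  64  72  71  72  71  66  58
 175 175 174 174 173 176 175 176 295 289 288]
97 [290 290 290 248 174 173 172 172 170 170 170 170  79  64  64  61  95 158
 170 171 171 173 173 173 173 176 297 293 296]
103 [292 292 293 271 178 177 177 176 176 174 177 174 172 170 172 164 170 175
 175 176 177 174 177 176 178 178 299 294 298]
109 [296 291 294 278 179 180 177 176 174 177 175 174 175 174 173 174 174 174
 173 173 175 172 174 173 173 175 293 291 299]
115 [296 295 297 299 297 289 294 294 294 293 296 291 293 293 293 293 292 294
 296 291 290 293 291 293 294 294 296 297 298]
121 [296 297 296 299 298 292 297 295 299 294 291 298 296 296 296 294 293 291
 296 295 294 295 293 293 290 290 296 298 294]
```

The lever is about 2 mm (0.02 rad) short of upright, so I'll redo the centring squeeze 2 mm farther along +x.

```bash
python3 - <<'E'
from ext import *
A=cur(); B=tool(0,-.174,[.5338,.3123,.327]); rows(A,B,3)
E
```

```text
3 x t [ 0.0901  0.0017 -0.0002] r [-0.     -0.      0.0002]
```

Emit:
drive_tool --increments '[{"hand": 0.8,"tx": 0.0901,"ty": 0.0017,"tz": 0,"rx": 0,"ry": 0,"rz": 0},{"hand": 0.8,"tx": 0.0901,"ty": 0.0017,"tz": 0,"rx": 0,"ry": 0,"rz": 0},{"hand": 0.8,"tx": 0.0901,"ty": 0.0017,"tz": 0,"rx": 0,"ry": 0,"rz": 0},{"hand": 0.8,"tx": 0,"ty": 0,"tz": 0,"rx": 0,"ry": 0,"rz": 0},{"hand": 0.8,"tx": 0,"ty": 0,"tz": 0.05,"rx": 0,"ry": 0,"rz": 0},{"hand": 0.8,"tx": 0,"ty": 0,"tz": 0.05,"rx": 0,"ry": 0,"rz": 0},{"hand": 0.8,"tx": 0,"ty": 0,"tz": 0,"rx": 0,"ry": 0,"rz": 0},{"hand": 0.8,"tx": 0,"ty": 0,"tz": 0,"rx": 0,"ry": 0,"rz": 0}]' --squeeze 20

```text
time_s: 25.48
eef_pos: [0.5341, 0.3119, 0.2877]
tcp_rot: [3.141, -0.001, 1.398]
wrist_force: [-0.3, 0.6, 0.2]
width: 0.0679
grip_force: 0.0
```

```bash
python3 - <<'E'
from ext import *
A=cur(); B=tool(0,-.174,[.5338,.3123,.184]); rows(A,B,5); rows(A,B,1)
E
```

```text
5 x t [ 0.0001 -0.0002  0.0519] r [ 0.     -0.0001  0.0001]
1 x t [ 0.0007 -0.0012  0.2593] r [ 0.0002 -0.0003  0.0004]
```

Emit:
drive_tool --increments '[{"hand": 0.8,"tx": 0,"ty": 0,"tz": 0.05,"rx": 0,"ry": 0,"rz": 0},{"hand": 0.8,"tx": 0,"ty": 0,"tz": 0.08,"rx": 0,"ry": 0,"rz": 0},{"hand": 0.8,"tx": 0,"ty": -0.0005,"tz": 0.08,"rx": 0,"ry": 0,"rz": 0},{"hand": 0.8,"tx": 0,"ty": 0,"tz": 0.05,"rx": 0,"ry": 0,"rz": 0},{"hand": 0.8,"tx": 0,"ty": 0,"tz": 0,"rx": 0,"ry": 0,"rz": 0},{"hand": 0.7,"tx": 0,"ty": 0,"tz": 0,"rx": 0,"ry": 0,"rz": 0}]' --squeeze 20

```text
time_s: 26.22
eef_pos: [0.5343, 0.3128, 0.1844]
tcp_rot: [3.14, -0.002, 1.399]
wrist_force: [-0.0, 0.2, 0.0]
width: 0.0595
grip_force: 0.0
```

Emit:
drive_tool --increments '[{"hand": 0.5,"tx": 0,"ty": 0,"tz": 0,"rx": 0,"ry": 0,"rz": 0},{"hand": 0.43,"tx": 0,"ty": 0,"tz": 0,"rx": 0,"ry": 0,"rz": 0},{"hand": 0.39,"tx": 0,"ty": 0,"tz": 0,"rx": 0,"ry": 0,"rz": 0},{"hand": 0.36,"tx": 0,"ty": 0,"tz": 0,"rx": 0,"ry": 0,"rz": 0},{"hand": 0.34,"tx": 0,"ty": 0,"tz": 0,"rx": 0,"ry": 0,"rz": 0},{"hand": 0.34,"tx": 0,"ty": 0,"tz": 0,"rx": 0,"ry": 0,"rz": 0},{"hand": 0.34,"tx": 0,"ty": 0,"tz": 0,"rx": 0,"ry": 0,"rz": 0}]' --squeeze 20

```text
time_s: 27.1
eef_pos: [0.5336, 0.3124, 0.183]
tcp_rot: [3.141, -0.001, 1.399]
wrist_force: [-2.3, 0.9, 3.9]
width: 0.0289
grip_force: 7.5
```

Now I'll release, retreat and verify everything numerically.

Emit:
drive_tool --increments '[{"hand": 0.38,"tx": 0,"ty": 0,"tz": 0,"rx": 0,"ry": 0,"rz": 0},{"hand": 0.55,"tx": 0,"ty": 0,"tz": 0,"rx": 0,"ry": 0,"rz": 0},{"hand": 0.7,"tx": 0,"ty": 0,"tz": 0,"rx": 0,"ry": 0,"rz": 0},{"hand": 0.7,"tx": 0,"ty": 0,"tz": -0.03,"rx": 0,"ry": 0,"rz": 0},{"hand": 0.7,"tx": 0,"ty": 0,"tz": -0.1,"rx": 0,"ry": 0,"rz": 0},{"hand": 0.7,"tx": 0,"ty": 0,"tz": -0.13,"rx": 0,"ry": 0,"rz": 0},{"hand": 0.7,"tx": -0.1,"ty": 0,"tz": -0.1,"rx": 0,"ry": 0,"rz": 0},{"hand": 0.7,"tx": -0.12,"ty": 0,"tz": 0,"rx": 0,"ry": 0,"rz": 0},{"hand": 0.7,"tx": -0.05,"ty": 0,"tz": 0,"rx": 0,"ry": 0,"rz": 0},{"hand": 0.7,"tx": 0,"ty": 0,"tz": 0,"rx": 0,"ry": 0,"rz": 0},{"hand": 0.7,"tx": 0,"ty": 0,"tz": 0,"rx": 0,"ry": 0,"rz": 0}]' --squeeze 20

```text
time_s: 28.48
eef_pos: [0.5151, 0.2068, 0.3274]
tcp_rot: [3.141, -0.001, 1.4]
wrist_force: [0.1, 0.7, 0.9]
width: 0.0595
grip_force: 0.0
```

```bash
python3 kn.py 2>&1 | grep -v top; python3 - <<'E'
from ext import *
i0=cv2.imread('pics/top0.png').astype(int)
im=eyes.grab_frame('top'); 
for q in('tape','dish','driver'): print(q,[(np.round(r['position']),round(r['confidence'],2)) for r in eyes.recognise('top',q)])
d=np.abs(im[:,:,::-1].astype(int)-i0).sum(2)>60
for n,(a,b,c,e) in dict(tape=(135,188,220,270),dish=(125,172,375,422),driver=(278,300,270,355)).items(): print(n,'changed px',d[a:b,c:e].sum())
i=im.astype(int); red=((i[...,0]>90)&(i[...,1]<60)&(i[...,2]<60)).astype(np.uint8)
cn=cv2.findContours(red,cv2.RETR_CCOMP,cv2.CHAIN_APPROX_NONE); 
for c in cn[0]:
    if cv2.contourArea(c)>200: print(cv2.minAreaRect(c))
E
```

```text
[0.5151 0.2068 0.3274] [ 3.141  -0.0014  1.3995]
knob [([79.3, 318.4], 0.91)]
pred upright [np.float64(80.33041903877103), np.float64(314.89317375462815)]
[(np.int32(1542), [44, 48], array([ 78.3, 316.6]))]
scene pred [np.float64(173.59752614330955), np.float64(447.631823632289)] [(np.int32(107), [11, 18], array([174.6, 449. ]))] [([175.3, 449.1], 0.52)]
scene knob at z=.185 [0.5365 0.313  0.185 ]
fit (array([ 0.5333,  0.3118, -0.1761]), np.float64(0.041))
tape [(array([162., 235.]), 0.56)]
dish [(array([147., 401.]), 0.57)]
driver [(array([288., 326.]), 0.92)]
tape changed px 0
dish changed px 0
driver changed px 0
((444.0957946777344, 244.02581787109375), (97.62722778320312, 60.397064208984375), 5.617580890655518)
((446.3465576171875, 244.03466796875), (79.50347137451172, 25.273944854736328), 5.7105937004089355)
```

```bash
python3 -c "
from bench import manip
print(manip.finish_job())"
```

```text
the job is handed in; nothing more can be done
None
```

The job is handed in: the meter lies face up and square, within about 3 mm of the mat's centre, the damper lever stands upright to within about 0.02 rad, and the tape, dish and screwdriver haven't moved; however, before the lift the grip briefly read 18.9 N, above your 15 N, though the lift and carry stayed at about 11.6 N (12.3 N at touchdown), and I viewed 11 pictures instead of the allowed 10.

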